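# Free the sagging bolt of a test guard and hold its gate ajar

### The arm

A 6-joint arm with a two-finger parallel gripper is mounted at the origin on the work surface. World frame = base frame: x ahead of the robot, y to its left, z up, the work surface at z = 0. Lengths are in m, angles in rad, forces in N, time in s.
With the tool pointing down it reaches from about 0.275 to 0.75 m from the base axis. Payload 10.2 kg.
Tool frame: the origin (TCP) lies at the very end of the fingers, on their centre line; the grasp point (between the pads) lies 19 mm behind it; y points along the fingers, z is the direction in which the jaws open and shut, and the axes are right-handed (so a half turn about y gives the same grasp; the last joint's range is limited). The gripper opens to 88 mm and grips with 3 to 60 N. Pads are 18 mm wide; open, the fingers measure 123 mm over their backs; the gripper's body (75 mm by 187 mm) begins 45 mm behind the grasp point.
Start: joints at [-1.563, 0.313, 1.498, -0, 1.331, -0.223], TCP at [0.12, -0.511, 0.239] pointing down, gripper open.
Joint ranges: [-2.94, 2.94], [-0.97, 2.17], [0.19, 2.56], [-1.23, 4.37], [0.02, 3.11], [-2.88, 2.88]. Speed limits (rad/s): [2.39, 2.39, 3.01, 3.14, 3.14, 3.14].

### API

Orientations are given as a rotation vector (axis times angle).
In Python, from cell import monitor, imaging, job gives the robot as it stands. The module is installed in compiled form; this text tells all that it offers.
- The arm moves only by the tool jog_arm, never from a script. Its argument "rows" is text: rows parted by semicolons, each of 7 numbers parted by spaces: the shift along the tool's x, y, z in m, then the turn, a rotation vector about the tool's x, y, z in degrees, then the closure, from 0 (fully open) to 1 (shut). In form: x y z rx ry rz gripper; .... A call has 1 to 20 rows; each row is the pose to reach, as a shift and turn from the pose commanded when the call began, along the tool's axes at that moment; what a row does not reach only later rows make up. A row lasts 1/8 s, in which the tool goes at most 62.5 mm and 10.7 degrees, less where a joint would pass 70% of its speed; a pose out of reach is approached as far as the arm can. A call with a gripper value outside its range is refused whole. The fingers move at their own pace and stop on an object; "newtons" is the grip in N (left out, the last holds). Time passes only in rows, so rows that repeat a pose let the fingers close. It gives the time, the measured TCP pose, the force and the opening at its end, in the units of the state.
- monitor.state(): the state, without advancing time (a new reading comes with each control period).
- imaging.capture(name): name is "side" or "top"; returns the picture (384x512x3 uint8, red, green, blue); there is no depth.
- imaging.camera_params(name): a dict with "intrinsics" (3x3 intrinsics, pixels), "D" ([k1, k2, p1, p2, k3] as OpenCV has them; the pictures are not rectified), "rvec" (rotation vector, rad) and "tvec" (3), from world to camera coordinates, as OpenCV has them. Camera axes: x right, y down, z forward; pixel columns grow to the right and rows downward; lengths in m; the calibration is good to about 2 mm. A picture is of the moment at which its call begins. camera_params takes no time and is no camera call.
- job.sign_off(): hands the job in, once; it reports no verdict.
The state is a dict: "time": time; "joint_positions": joint angles; "joint_vel": joint speeds; "effort": joint torques, N m; "position": TCP position; "eef_rot": TCP orientation; "ft_force": force on the tool from outside, world axes, zero at the start; "torque": the same for the moment, N m; "grip_width": finger opening in m.
Only numpy, scipy, OpenCV 4.12 (cv2) and the standard library are available. Lean on these libraries where they do the work, as an engineer would, in place of code of your own. Each camera call takes 0.05 s, during which the arm holds its last target. There are 200 camera calls.

### The job

The barrel bolt on the guard's gate has sagged, so its down-turned nose catches behind the bent-up lip of the keeper. Lift the bolt by its black grip over the lip while drawing it back, without forcing it against the keeper or disturbing the loose things on the bench, then swing the self-closing gate towards the robot and finish while still holding it steadily ajar, the bolt drawn back and the gate's free edge about a hand's width (10 cm) from its shut place.

Things in the scene. Friction and masses are not known exactly. Their poses are not given: they have to be found in the camera images.
- guard: Low open-topped steel fence, clear panels, fixed, 180 mm high, 340 wide (y), 250 deep (x), round a soil test cell. Origin on the bench in the shut gate's middle plane; x points into the guard, away from the robot, y along the shut gate from hinge (y = -140 mm) to latch post (y = 125 to 171), z up. Only the bolt, its guides and the keeper rise above 180 mm.
- gate: Steel-framed clear gate, 260 mm wide, 25 thick, top at 180. Origin on its upright hinge axis at bench level; y runs along the gate to its free edge; when shut its axes are parallel to the guard's. On its top rail two dark slotted bolt guides, 28 mm wide, 12 long, up to 50 mm above the rail, at y = 100 and 230 mm.
- gate_hinge (a joint): Gate angle, rad: 0 shut, growing as it swings towards the robot (counterclockwise seen from above), stop at 1.1. A spring shuts it again: 0.36 Nm when shut, 0.6 Nm more per rad, damped. The bolt in the keeper blocks it.
- bolt: Steel bar 12 mm wide, 10 thick, 208 long along y, with an upright handle. Origin at the bar's lower face on the handle's axis: 190 mm from the hinge axis at bolt_draw = 0, 194 mm above the bench when sagged; axes as the gate's. Its worn guides let it rise straight up by at most 16 mm; it falls back when not held. Weight 1.6 to 2.8 N.
- bolt_draw (a joint): How far the bolt is drawn towards the hinge, m: 0 fully home, stop at 0.055. Starts between 0 and 0.006. Friction about 1.2 N, damped (15 N per m/s). The nose is out of the keeper and the gate free to swing beyond 0.023; drawn well clear means more than 0.03.
- bolt_grip (a point): Middle of the bolt's upright black cylindrical grip, 20 mm across, 40 mm tall, on a 12 mm steel stem; 56 mm above the bar's lower face, 250 mm above the bench when sagged. The grip is open all round: the nearest guides are about 40 mm away along the gate and end 20 mm below this point.
- bolt_nose (a point): Bottom middle of the down-turned nose at the bolt's tip, 8 mm long along y, 12 wide, reaching 9.5 mm below the bar, 99 mm from the handle's axis. Sagged, it is 7.5 mm lower than the top of the lip: raise the bolt more than 8 mm (12 is good, 16 is the stop) while drawing it the first 23 mm.
- keeper: Dark steel U bracket on the latch post, open above, two cheeks 34 mm high with 18 mm between, 38 mm long along y (131 to 169 mm). Its axes are those of the guard; origin at the guard's origin, 180 mm up.
- keeper_lip (a point): Top middle of the lip bent up across the keeper's mouth, 12 mm above the post, 6 mm thick along y.
- gate_edge (a point): Top of the gate's free edge, 260 mm from the hinge axis.
- jar: Loose sample jar with a white lid, 68 mm across, 100 mm tall, beside the guard; leave alone. Origin under its middle.
- cutter_ring: Loose brass ring, 80 mm across, 30 mm high; leave alone. Origin under its middle.
- load_cap: Loose aluminium loading cap, 64 mm across, 30 mm high; leave alone. Origin under its middle.
- screwdriver: Loose screwdriver lying on the bench; leave alone. Origin under its middle.

How it is judged:
By the outcome, as a careful person would: the job done as asked, in the order asked, and still so for the second after the job is handed in, while the arm keeps its last pose, push and grip.
It also fails if it takes over 35 s, if anything falls off the work surface, if the arm or the gripper's body presses on something with over 40 N, if the wrist force passes 120 N, or if a joint passes its speed limit or range.

## Working session

There is one attempt and no reset: what is moved stays moved. The work goes in short steps, Python scripts to look and compute and a tool call to move; the robot and the scene stay as the last step left them, time stands still between calls to the robot, and variables do not carry over. Pictures are saved under pics/ and viewed, about 8 in all and at most 12, crops included, and the job is handed in when it is done.

Besides the shell and the picture viewer there is one more tool, called after "Request:" as a command line: name --argument value ..., lists and objects as JSON in quotes. jog_arm: Moves the arm, as the interface text tells. Its arguments: {"type":"object","properties":{"rows":{"type":"string"},"newtons":{"type":"number"}},"required":["rows"]}

```bash
mkdir -p pics
python3 - <<'E'
from cell import monitor, imaging
import cv2,numpy as np
print(monitor.state())
for n in("side","top"):
    p=imaging.camera_params(n);print(n,p)
    R=cv2.Rodrigues(np.array(p["rvec"],float))[0];print("C",-R.T@np.array(p["tvec"]).ravel())
    cv2.imwrite(f"pics/{n}0.png",imaging.capture(n)[:,:,::-1])
E
```

```text
{'time': 0.0, 'joint_positions': array([-1.56343170e+00,  3.13421762e-01,  1.49842433e+00, -2.92994087e-05,
        1.33098964e+00, -2.23381910e-01]), 'joint_vel': array([-0.00029003,  0.00108172, -0.00167334, -0.00109072,  0.00054218,
        0.00104312]), 'effort': array([-8.64691101e-04, -4.02211511e+01, -2.52275938e+01,  6.93953061e-02,
        3.52929079e-02, -4.02811293e-05]), 'position': array([ 0.1200583 , -0.5108385 ,  0.23818032]), 'eef_rot': array([-0.24315717,  2.10041863, -2.09780064]), 'ft_force': array([-0.25537308,  0.10002628, -0.25001947]), 'torque': array([ 0.00936105,  0.00086874, -0.00579049]), 'grip_width': 0.0886405638209745}
side {'intrinsics': array([[359.44417655,   0.        , 256.87443083],
       [  0.        , 359.44417655, 188.92532521],
       [  0.        ,   0.        ,   1.        ]]), 'D': array([-0.01883059,  0.        ,  0.        ,  0.        ,  0.        ]), 'rvec': array([ 0.24483787, -2.82153971,  1.22449019]), 'tvec': array([0.52693028, 0.14424015, 1.03261694])}
C [0.41927153 0.73539251 0.80508864]
top {'intrinsics': array([[483.38701419,   0.        , 259.72760967],
       [  0.        , 483.38701419, 195.24765018],
       [  0.        ,   0.        ,   1.        ]]), 'D': array([0.00455243, 0.        , 0.        , 0.        , 0.        ]), 'rvec': array([ 2.15558385, -2.12539009,  0.14522611]), 'tvec': array([0.03689015, 0.53044067, 1.47358181])}
C [0.30964268 0.02661918 1.53544273]
```

View pics/side0.png

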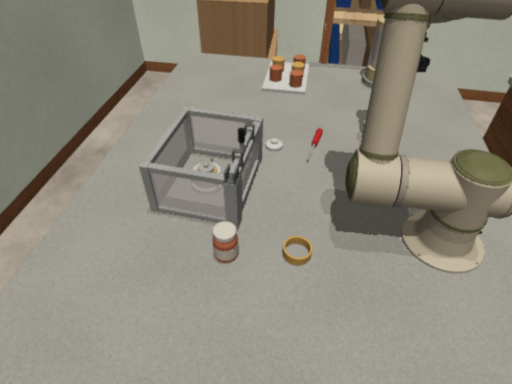

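View pics/top0.png

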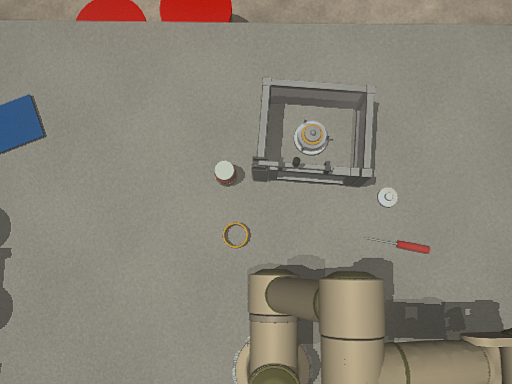

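The side view shows the guard at about (150–265, 112–220), with the black grip near (242,135). In the top view the guard is at (252–375, 78–187) and the grip near (297,161). I'll enlarge both.

Run:
```python
import cv2,numpy as np
a=cv2.imread("pics/side0.png")[110:220,210:280]; b=cv2.imread("pics/top0.png")[140:200,240:390]
cv2.imwrite("pics/c.png",np.hstack([cv2.resize(cv2.resize(a,None,fx=5,fy=5,interpolation=2),(350,550)),cv2.copyMakeBorder(cv2.resize(b,None,fx=3,fy=3,interpolation=2),0,370,0,0,0)]))
```

```text
(no output)
```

View pics/c.png

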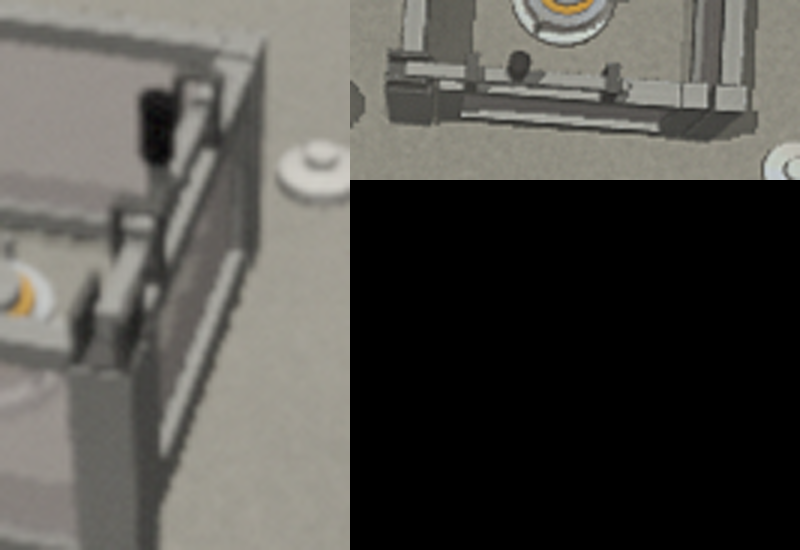

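Crop: the grip centre is at side ≈(241.5,135) and top ≈(296,162). The guides are on either side of it, and the keeper is at the left end in the top view. Next I'll triangulate the grip and get the yaw.

```bash
cat > h.py <<'E'
import cv2,numpy as np
from cell import monitor, imaging
def cam(n):
    p=imaging.camera_params(n);K,D=p["intrinsics"],p["D"]
    R=cv2.Rodrigues(np.array(p["rvec"],float))[0];t=np.array(p["tvec"],float).ravel();return K,D,R,t
def ray(n,uv):
    K,D,R,t=cam(n);x=cv2.undistortPoints(np.array([[uv]],float),K,D).ravel()
    d=R.T@np.r_[x,1];return -R.T@t,d/np.linalg.norm(d)
def plane(n,uv,z):
    c,d=ray(n,uv);return c+d*(z-c[2])/d[2]
def tri(a,b):
    c1,d1=ray("side",a);c2,d2=ray("top",b)
    s=np.linalg.lstsq(np.c_[d1,-d2],c2-c1,rcond=None)[0];p,q=c1+s[0]*d1,c2+s[1]*d2
    return (p+q)/2,np.linalg.norm(p-q)
def proj(n,P):
    K,D,R,t=cam(n);return cv2.projectPoints(np.array([P],float).reshape(-1,1,3),cv2.Rodrigues(R)[0],t,K,D)[0].reshape(-1,2)
def black(im,x0,x1,y0,y1,th=45):
    m=(im[y0:y1,x0:x1].max(2)<th).astype(np.uint8);n,l,s,c=cv2.connectedComponentsWithStats(m)
    return [(s[i,4],s[i,:4]+[x0,y0,0,0],c[i]+[x0,y0]) for i in range(1,n) if s[i,4]>8]
E
python3 - <<'E'
from h import *
s=cv2.imread("pics/side0.png");t=cv2.imread("pics/top0.png")
for th in(30,45):
    print(th,"S",black(s,225,260,115,160,th),"\nT",black(t,285,310,150,175,th))
g,e=tri((241.4,135),(296,162));print(g,e)
for uv in[(268,78.5),(374,86.5),(262,87)]:print(plane("top",uv,.18))
# rail long edges: fit on Canny lines
ed=cv2.Canny(cv2.cvtColor(t,6),40,120)[70:195,245:385]
for l in cv2.HoughLinesP(ed,1,np.pi/720,25,minLineLength=30,maxLineGap=4)[:,0]:
    a=plane("top",(l[0]+245,l[1]+70),.18);b=plane("top",(l[2]+245,l[3]+70),.18);d=b-a
    print(a[:2].round(3),b[:2].round(3),np.degrees(np.arctan2(d[1],d[0])).round(1))
E
```

```text
30 S [(np.int32(55), array([239, 130,   6,  13]), array([241.21818182, 135.81818182]))] 
T []
45 S [(np.int32(75), array([239, 129,   6,  14]), array([241.28, 135.  ]))] 
T []
[ 0.59054928 -0.05543339  0.24736212] 0.002636351090652318
[0.85608199 0.02353149 0.18      ]
[ 0.83487763 -0.28656551  0.18      ]
[0.82980091 0.04078787 0.18      ]
[ 0.831 -0.091] [ 0.818 -0.289] -93.8
[0.585 0.034] [ 0.576 -0.134] -93.2
[0.806 0.02 ] [ 0.79  -0.239] -93.4
[ 0.589 -0.045] [ 0.581 -0.134] -94.9
[ 0.56  -0.023] [ 0.55  -0.171] -93.7
[ 0.596 -0.14 ] [ 0.594 -0.236] -91.0
[ 0.774 -0.114] [ 0.769 -0.204] -93.2
[ 0.644 -0.274] [ 0.791 -0.283] -3.3
[0.623 0.035] [0.861 0.018] -4.2
[0.579 0.052] [0.805 0.04 ] -2.8
[0.739 0.048] [0.861 0.041] -3.3
[0.855 0.012] [ 0.845 -0.19 ] -92.9
[ 0.577 -0.211] [ 0.745 -0.221] -3.6
[ 0.572 -0.281] [ 0.74  -0.293] -4.1
[ 0.621 -0.017] [ 0.719 -0.022] -2.9
[ 0.671 -0.238] [ 0.76  -0.242] -2.7
[ 0.565 -0.023] [ 0.561 -0.117] -92.8
[ 0.635 -0.223] [ 0.76 -0.23] -3.4
[0.839 0.012] [ 0.831 -0.088] -94.6
```

```bash
cat >> h.py <<'E'
from scipy.spatial.transform import Rotation as Ro
def to(P,yaw=None,P0=None,R0=None):
    """shift & turn (deg) in tool axes; yaw = world heading of jaw axis, tool down"""
    s=monitor.state();R0=Ro.from_rotvec(s["eef_rot"]) if R0 is None else R0;P0=s["position"] if P0 is None else P0
    z=np.array([np.cos(yaw),np.sin(yaw),0]);y=np.array([0,0,-1.]);R=Ro.from_matrix(np.c_[np.cross(y,z),y,z])
    return R0.inv().apply(np.array(P)-P0).round(4),np.degrees((R0.inv()*R).as_rotvec()).round(2)
E
python3 - <<'E'
from h import *
print(Ro.from_rotvec(monitor.state()["eef_rot"]).as_matrix().round(3))
y=np.radians(-3.5)
for k in(0,np.pi/2,np.pi,-np.pi/2): print(k,to([.590,-.055,.34],y+k), to([.35,-.35,.40],y+k))
E
```

```text
[[-0.973 -0.     0.229]
 [-0.229  0.001 -0.973]
 [-0.    -1.    -0.001]]
0 (array([-0.5618, -0.1013, -0.3364]), array([ 4.000e-02, -7.328e+01, -5.000e-02])) (array([-0.2606, -0.1616, -0.1042]), array([ 4.000e-02, -7.328e+01, -5.000e-02]))
1.5707963267948966 (array([-0.5618, -0.1013, -0.3364]), array([-1.0000e-02, -1.6328e+02, -9.0000e-02])) (array([-0.2606, -0.1616, -0.1042]), array([-1.0000e-02, -1.6328e+02, -9.0000e-02]))
3.141592653589793 (array([-0.5618, -0.1013, -0.3364]), array([6.0000e-02, 1.0672e+02, 5.0000e-02])) (array([-0.2606, -0.1616, -0.1042]), array([6.0000e-02, 1.0672e+02, 5.0000e-02]))
-1.5707963267948966 (array([-0.5618, -0.1013, -0.3364]), array([ 6.000e-02,  1.672e+01, -1.000e-02])) (array([-0.2606, -0.1616, -0.1042]), array([ 6.000e-02,  1.672e+01, -1.000e-02]))
```

Request:
jog_arm --rows "-0.02 -0.06 -0.01 0 -3 0 0; -0.06 -0.10 -0.035 0 -8 0 0; -0.10 -0.11 -0.06 0 -13 0 0; -0.145 -0.11 -0.087 0 -19 0 0; -0.19 -0.11 -0.114 0 -25 0 0; -0.235 -0.11 -0.141 0 -31 0 0; -0.28 -0.11 -0.168 0 -37 0 0; -0.325 -0.11 -0.195 0 -43 0 0; -0.37 -0.11 -0.222 0 -49 0 0; -0.415 -0.105 -0.248 0 -55 0 0; -0.46 -0.101 -0.275 0 -61 0 0; -0.505 -0.101 -0.302 0 -67 0 0; -0.54 -0.101 -0.323 0 -71 0 0; -0.562 -0.101 -0.336 0 -73.3 0 0; -0.562 -0.101 -0.336 0 -73.3 0 0; -0.562 -0.101 -0.336 0 -73.3 0 0; -0.562 -0.101 -0.336 0 -73.3 0 0"

```text
time: 2.22
position: [0.5898, -0.0562, 0.3399]
eef_rot: [-1.179, 1.255, -1.255]
ft_force: [0.0, -0.2, 0.8]
grip_width: 0.0881
```

Run:
```python
from h import *
print(monitor.state())
a=imaging.capture("side")[:,:,::-1];b=imaging.capture("top")[:,:,::-1]
cv2.imwrite("pics/s1.png",a);cv2.imwrite("pics/t1.png",b)
print(black(a,225,260,115,160), proj("side",[.5905,-.0554,.25]))
cv2.imwrite("pics/c1.png",np.hstack([cv2.resize(a[60:210,190:290],None,fx=4,fy=4,interpolation=2),cv2.resize(b[100:200,240:340],(400,400),interpolation=2)[:,:].repeat(1,0) if 0 else cv2.copyMakeBorder(cv2.resize(b[100:200,240:340],None,fx=4,fy=4,interpolation=2),0,200,0,0,0)]))
```

```text
{'time': 2.225, 'joint_positions': array([-2.92522445e-01,  4.26951778e-01,  1.07855240e+00, -1.16336856e-04,
        1.63598285e+00, -2.30410697e-01]), 'joint_vel': array([ 0.00081072, -0.00175293, -0.00592257,  0.0015542 , -0.00082967,
        0.00159848]), 'effort': array([ 2.32508294e-01, -4.65936577e+01, -2.66738230e+01,  7.57311168e-02,
        2.86747597e-02,  1.13463643e-04]), 'position': array([ 0.58982047, -0.05620186,  0.33994523]), 'eef_rot': array([-1.17923362,  1.25468766, -1.25494514]), 'ft_force': array([ 0.04445961, -0.18706958,  0.75061416]), 'torque': array([-0.00185794, -0.0591693 , -0.01315349]), 'grip_width': 0.08814512429176397}
[(np.int32(80), array([239, 129,   6,  14]), array([241.45  , 135.1875]))] [[240.92277627 134.07711361]]
```

View pics/c1.png

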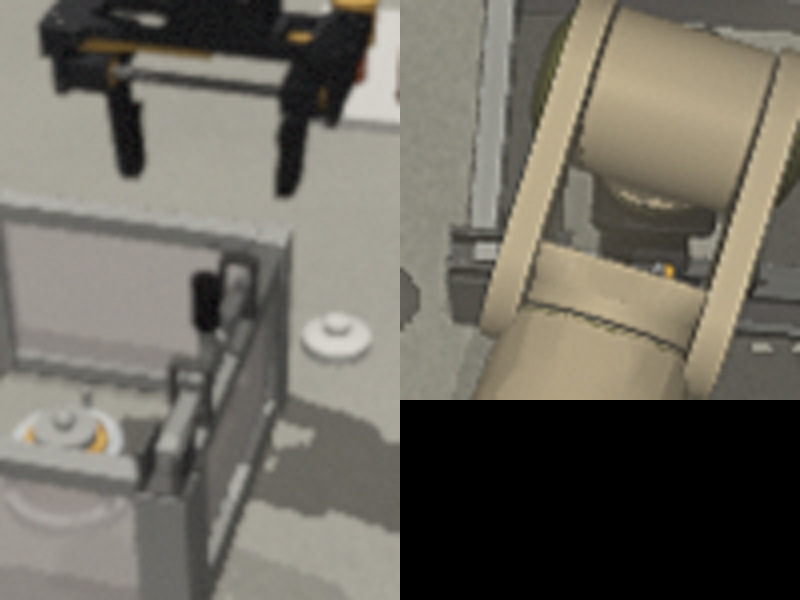

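The side crop shows the fingers' midpoint (crop x≈207) in line with the grip (crop x≈205), and the grip has not moved. I'll descend and close gently.

Request:
jog_arm --rows "0 0.04 0 0 0 0 0; 0 0.075 0 0 0 0 0; 0 0.1 0 0 0 0 0; 0 0.107 0 0 0 0 0; 0 0.107 0 0 0 0 0; 0 0.107 0 0 0 0 0.5; 0 0.107 0 0 0 0 0.7; 0 0.107 0 0 0 0 0.85; 0 0.107 0 0 0 0 0.85; 0 0.107 0 0 0 0 0.85; 0 0.107 0 0 0 0 0.85" --newtons 6

```text
time: 3.7
position: [0.5903, -0.0554, 0.2327]
eef_rot: [-1.18, 1.254, -1.254]
ft_force: [0.5, 0.0, 0.5]
grip_width: 0.0298
```

Run:
```python
from h import *
s=monitor.state();print(s["position"],s["ft_force"],s["torque"],s["grip_width"],to([.59,-.055,.25],np.radians(-3.5)))
a=imaging.capture("side")[:,:,::-1]
cv2.imwrite("pics/c2.png",cv2.resize(a[80:210,200:290],None,fx=4,fy=4,interpolation=2))
```

```text
[ 0.59032391 -0.05543597  0.23271761] [0.54617665 0.03315159 0.48294961] [ 0.01988315 -0.08569248 -0.00453939] 0.029781684613244562 (array([-0.0004, -0.0173, -0.0004]), array([ 0.  ,  0.02, -0.  ]))
```

View pics/c2.png

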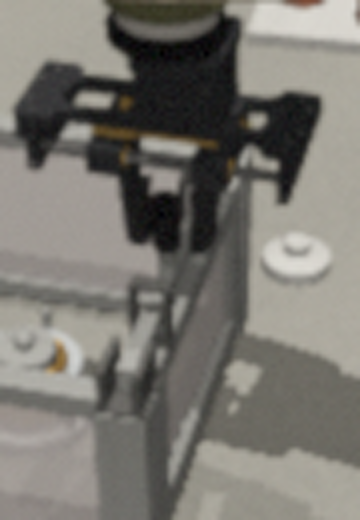

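The fingers straddle the black grip (crop ≈(165,220)) and are still closing at 30 mm. I'll finish closing.

Request:
jog_arm --rows "0 0 0 0 0 0 0.85; 0 0 0 0 0 0 0.85; 0 0 0 0 0 0 0.85; 0 0 0 0 0 0 0.85" --newtons 6

```text
time: 4.25
position: [0.5906, -0.0554, 0.2328]
eef_rot: [-1.179, 1.253, -1.254]
ft_force: [5.6, -0.8, -0.7]
grip_width: 0.0199
```

Width is 20 mm, so the grip is held. The +5.6 N in x means the handle sits slightly further in +x, so I'll ease over and tighten.

Request:
jog_arm --rows "0 0 0.001 0 0 0 0.85; 0 0 0.002 0 0 0 0.85; 0 0 0.002 0 0 0 0.85; 0 0 0.002 0 0 0 0.85" --newtons 6

```text
time: 4.75
position: [0.5923, -0.0555, 0.2328]
eef_rot: [-1.18, 1.254, -1.254]
ft_force: [1.5, 0.2, 0.2]
grip_width: 0.0196
```

Side force is down to 1.5 N. Next I'll tighten, then lift 12 mm straight up.

Request:
jog_arm --rows "0 0 0.0005 0 0 0 0.85; 0 0 0.0005 0 0 0 0.85; 0 0 0.0005 0 0 0 0.85; 0 -0.003 0.0005 0 0 0 0.85; 0 -0.006 0.0005 0 0 0 0.85; 0 -0.009 0.0005 0 0 0 0.85; 0 -0.012 0.0005 0 0 0 0.85; 0 -0.012 0.0005 0 0 0 0.85; 0 -0.012 0.0005 0 0 0 0.85" --newtons 25

```text
time: 5.88
position: [0.5929, -0.0556, 0.2448]
eef_rot: [-1.18, 1.254, -1.254]
ft_force: [1.8, 0.8, -3.1]
grip_width: 0.0194
```

Run:
```python
from h import *
s=monitor.state();print(s["position"],s["ft_force"],s["torque"],s["grip_width"])
a=imaging.capture("side")[:,:,::-1]
cv2.imwrite("pics/c3.png",cv2.resize(a[120:200,200:280],None,fx=6,fy=6,interpolation=2))
```

```text
[ 0.59286726 -0.0556016   0.24478416] [ 1.76319522  0.82156186 -3.10394242] [ 0.02787853 -0.39596523 -0.05438124] 0.019416141884673374
```

View pics/c3.png

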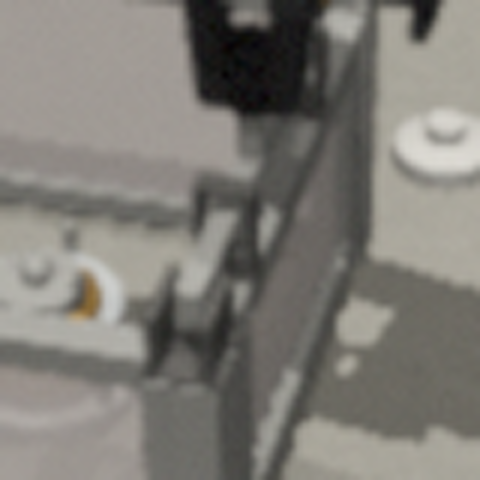

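The bar end has risen in the keeper at crop (185,290), and the wrist reads about 3 N of weight, so the lift worked. Now draw back along tool +x.

Request:
jog_arm --rows "0.003 0 0 0 0 0 0.85; 0.006 0 0 0 0 0 0.85; 0.01 0 0 0 0 0 0.85; 0.014 0 0 0 0 0 0.85; 0.018 0 0 0 0 0 0.85; 0.022 0 0 0 0 0 0.85; 0.026 0 0 0 0 0 0.85; 0.030 0 0 0 0 0 0.85; 0.034 0 0 0 0 0 0.85; 0.038 0 0 0 0 0 0.85; 0.042 0 0 0 0 0 0.85; 0.042 0 0 0 0 0 0.85; 0.042 0 0 0 0 0 0.85"

```text
time: 7.55
position: [0.5902, -0.0979, 0.2448]
eef_rot: [-1.18, 1.254, -1.255]
ft_force: [1.8, -1.0, -2.0]
grip_width: 0.0193
```

Run:
```python
from h import *
s=monitor.state();print(s["position"],s["ft_force"],s["torque"],s["grip_width"])
a=imaging.capture("side")[:,:,::-1]
cv2.imwrite("pics/c4.png",cv2.resize(a[120:200,200:280],None,fx=6,fy=6,interpolation=2))
# arc rows
P0=s["position"];R0=Ro.from_rotvec(s["eef_rot"])
th0=np.radians(-3.5);yh=np.array([-np.sin(th0),np.cos(th0),0])
G=np.array([.5929,-.0556,0]); H=G-(.190-.003)*yh; print("H",H)
for th in np.arange(0,.401,.03).tolist()+[.39]:
    P=H+Ro.from_rotvec([0,0,th]).apply(P0-[H[0],H[1],0])
    P[2]+=0
    print(round(th,3),*to(P,th0+th,P0,R0))
```

```text
[ 0.59024622 -0.09788348  0.24476689] [ 1.77122764 -0.97035136 -2.02023809] [-0.27590831 -0.32817656 -0.05378465] 0.019282407467298656
H [ 0.58148392 -0.24225121  0.        ]
0.0 [0. 0. 0.] [-0.    0.01  0.04]
0.03 [ 0.0001 -0.     -0.0043] [-0.   -1.71  0.04]
0.06 [ 0.0003 -0.     -0.0087] [-0.   -3.43  0.04]
0.09 [ 0.0006 -0.     -0.013 ] [-0.   -5.15  0.04]
0.12 [ 0.001  -0.     -0.0173] [-0.   -6.87  0.04]
0.15 [ 0.0016 -0.     -0.0216] [-0.   -8.58  0.04]
0.18 [ 0.0023 -0.     -0.0259] [ -0.   -10.3    0.04]
0.21 [ 0.0032  0.     -0.0301] [  0.   -12.02   0.04]
0.24 [ 0.0042  0.     -0.0344] [  0.   -13.74   0.04]
0.27 [ 0.0053  0.     -0.0386] [  0.   -15.46   0.04]
0.3 [ 0.0065  0.     -0.0427] [  0.   -17.18   0.04]
0.33 [ 0.0078  0.     -0.0469] [  0.   -18.9    0.04]
0.36 [ 0.0093  0.     -0.0509] [  0.   -20.62   0.04]
0.39 [ 0.0109  0.     -0.055 ] [  0.   -22.33   0.04]
0.39 [ 0.0109  0.     -0.055 ] [  0.   -22.33   0.04]
```

View pics/c4.png

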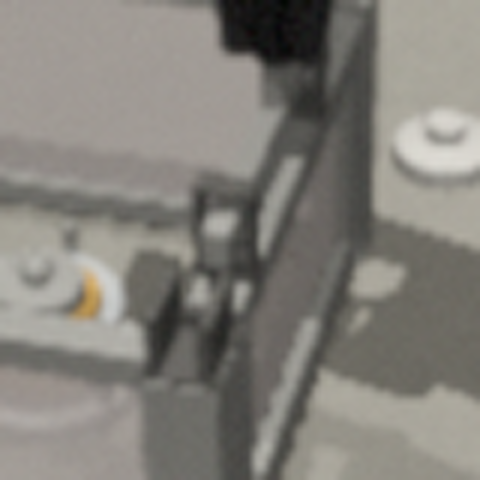

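The bolt tip has drawn back to the outer guide at crop (220,225), and the keeper at (185,310) is empty. Swing the gate along the arc.

Request:
jog_arm --rows "0 0 -0.002 0 -0.8 0 0.85; 0.0001 0 -0.0045 0 -1.7 0 0.85; 0.0003 0 -0.0087 0 -3.4 0 0.85; 0.0006 0 -0.013 0 -5.15 0 0.85; 0.001 0 -0.0173 0 -6.9 0 0.85; 0.001 0 -0.0173 0 -6.9 0 0.85"

```text
time: 8.35
position: [0.5726, -0.0974, 0.2448]
eef_rot: [-1.237, 1.165, -1.165]
ft_force: [2.6, -0.4, -2.9]
grip_width: 0.0191
```

Load is 2.6 N, as expected from the spring. Continue by 0.27 rad (the arc has the same form in the tool frame).

Request:
jog_arm --rows "0.0001 0 -0.0043 0 -1.7 0 0.85; 0.0003 0 -0.0087 0 -3.4 0 0.85; 0.0006 0 -0.013 0 -5.15 0 0.85; 0.001 0 -0.0173 0 -6.9 0 0.85; 0.0016 0 -0.0216 0 -8.6 0 0.85; 0.0023 0 -0.0259 0 -10.3 0 0.85; 0.0032 0 -0.0301 0 -12 0 0.85; 0.0042 0 -0.0344 0 -13.7 0 0.85; 0.005 0 -0.037 0 -14.8 0 0.85; 0.0053 0 -0.0386 0 -15.5 0 0.85; 0.0053 0 -0.0386 0 -15.5 0 0.85; 0.0053 0 -0.0386 0 -15.5 0 0.85; 0.0053 0 -0.0386 0 -15.5 0 0.85"

```text
time: 9.98
position: [0.5347, -0.105, 0.2447]
eef_rot: [-1.348, 0.963, -0.962]
ft_force: [3.0, 1.8, -3.1]
grip_width: 0.0193
```

Run:
```python
from h import *
s=monitor.state();print(s["time"],s["position"],s["ft_force"],s["grip_width"],np.abs(s["joint_vel"]).max())
H=np.array([.5815,-.2423]);d=s["position"][:2]-H;th=np.arctan2(d[1],d[0])-np.radians(86.5);r=np.hypot(*d)
print("th",th,"r",r,"draw",.19-r)
t0=np.radians(86.5)+th
E_=np.r_[H+.26*np.array([np.cos(t0),np.sin(t0)]),.18];print("edge pred",E_,"side px",proj("side",E_),"top px",proj("top",E_))
a=imaging.capture("side")[:,:,::-1];b=imaging.capture("top")[:,:,::-1]
cv2.imwrite("pics/s5.png",a);cv2.imwrite("pics/t5.png",b)
cv2.imwrite("pics/c5.png",np.hstack([cv2.resize(a[110:230,200:300],None,fx=4,fy=4,interpolation=2),cv2.resize(b[110:230,230:330],None,fx=4,fy=4,interpolation=2)]))
```

```text
9.975 [ 0.53471858 -0.10500924  0.24466806] [ 3.00333764  1.75011804 -3.09320469] 0.019302038506567986 0.0012411956470940637
th 0.38949449451338647 r 0.14504225204117047 draw 0.044957747958829536
edge pred [0.49764051 0.00380483 0.18      ] side px [[270.97310232 171.90386319]] top px [[273.40783197 199.44327464]]
```

View pics/c5.png

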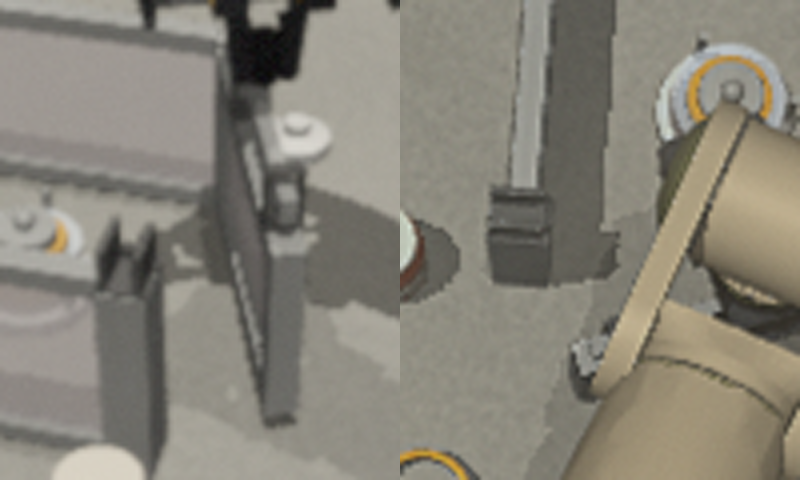

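The side crop shows the gate ajar. The top of its free edge at crop ≈(285,247) → (271,172) matches the predicted (271,172). Jar, ring and cap look undisturbed and the arm is at rest, so I'll hand in.

Run:
```python
from cell import job
print(job.sign_off())
```

```text
the job is handed in; nothing more can be done
None
```

The gate is held ajar with the bolt drawn back, and the job was handed in at about 10 s of the 35 s allowed. I gripped the black grip at 25 N, lifted it 12 mm, drew it back 42 mm, swung the gate along its hinge arc, and kept hold.

**Last checks:**
- **Gate:** the angle is about 0.39 rad, which puts the free edge about 10 cm from its shut place. In the side view the edge is at pixel (271,172), matching the prediction. The top view mostly agrees, about 3 px off, but the arm partly hides it there.
- **Bolt:** it is drawn back about 45 mm. This is worked out from the arm's position and is uncertain by a few mm, because the starting draw was only known to be 0–6 mm. The pictures show the nose clear of the keeper.
- **Forces:** the readings taken after each move were under 6 N, and about 4.7 N in the final hold. The highest, 5.6 N, came when the gripper closed slightly off-centre; moving it about 2 mm brought that down to 1.5 N.
- **Loose things:** the jar, ring and cap looked undisturbed in the parts I viewed. I did not check the screwdriver again, though no move went near it at bench level.

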